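# Switch the axle sorter to its other lane and feed two axle sets

### The arm

A 6-joint arm with a two-finger parallel gripper is mounted at the origin on the work surface. World frame = base frame: x ahead of the robot, y to its left, z up, the work surface at z = 0. Lengths are in m, angles in rad, forces in N, time in s.
With the tool pointing down it reaches from about 0.3 to 0.775 m from the base axis. Payload 14.6 kg.
Tool frame: the origin (TCP) lies between the finger pads; the fingertips stand 17 mm ahead of it and the grasp point (between the pads) lies 2 mm behind it; z points along the fingers, y is the direction in which the jaws open and shut (so a half turn about z gives the same grasp; the last joint's range is limited). The gripper opens to 85 mm and grips with 20 to 120 N. Pads are 22 mm wide; open, the fingers measure 114 mm over their backs; the gripper's body (76 mm by 85 mm) begins 54 mm behind the grasp point. The pads swing forward as they close: fully open they stand 13 mm farther back than shut.
Start: joints at [1.254, 0.3, 1.521, -0, 1.321, -0.067], TCP at [0.136, 0.533, 0.248] pointing down, gripper open.
Joint ranges: [-3.03, 3.03], [-0.79, 2.21], [0.23, 2.52], [-1.04, 4.18], [0, 3.07], [-2.55, 2.55]. Speed limits (rad/s): [2.22, 2.22, 2.57, 3.14, 3.14, 3.14].

### API

Orientations are given as [roll, pitch, yaw] about the fixed x, y, z axes, in that order (R = Rz(yaw) Ry(pitch) Rx(roll)).
In Python, from station import arm, grab_frame, get_calibration, models gives the robot as it stands.
- The arm moves only by the tool play_rows, never from a script. Its argument "plan" is a list of rows, each a list of 7 numbers: the shift along the tool's x, y, z in units of 40 mm (1.0 is 40 mm), then the turn, a rotation vector about the tool's x, y, z in units of 5 degrees (1.0 is 5 degrees), then the finger opening in mm, from 0 to 85.4. In form: [[tx, ty, tz, ax, ay, az, claw], ...]. A call has 1 to 20 rows; each row shifts and turns the commanded pose from where the row before left it, along the tool's axes as they then stand; what a row does not reach is not made up. A row lasts 1/8 s, in which the tool goes at most 62.5 mm and 10.7 degrees, less where a joint would pass 70% of its speed; a pose out of reach is approached as far as the arm can. A call is refused whole if a number of a shift passes 1 or a number of a turn 1, either way. A call with a gripper value outside its range is refused whole. The fingers move at their own pace and stop on an object; "force" is the grip in N (left out, the last holds). Time passes only in rows, so rows that do not move let the fingers close. It gives the time, the measured TCP pose, the force and the opening at its end, in the units of the state.
- arm.state(): the state, without advancing time (a new reading comes with each control period).
- grab_frame(name): name is "scene" or "top"; returns the picture (420x560x3 uint8, red, green, blue); there is no depth.
- get_calibration(name): a dict with "mtx" (3x3 intrinsics, pixels), "origin" and "rotation" of the camera in the world. Camera axes: x right, y down, z forward; pixel columns grow to the right and rows downward; lengths in m; the calibration is good to about 2 mm. A picture is of the moment at which its call begins. get_calibration takes no time and is no camera call.
- arm.sign_off(): hands the job in, once; it reports no verdict.
Trained networks look in the newest picture that a camera, given by its name, has taken for a name from the list of things; names that differ only in an ending like _2 or _b are one class to them, and where a whole thing is asked for, a point or a joint stands for the part that bears it (a point fixed in the world has none). Each returns a list of dicts, best first, with "score" (0 to 1); they miss things now and then, are a little off and sometimes report something else, mostly with a low value. They report only what shows in the picture. A call takes as long as a camera call. They do not tell look-alikes from the thing itself.
- models.regions_of(thing, camera): "mask" (420x560 bool, what is visible of it) and "rect" ([left, top, right, bottom] in pixels, round what is visible of it).
- models.spot_point(thing, camera): "xy" ([column, row] in pixels: a listed point, or the origin of a listed thing).
The state is a dict: "t": time; "q": joint angles; "qvel": joint speeds; "tau": joint torques, N m; "position": TCP position; "orientation": TCP orientation; "wrist_force": force on the tool from outside, world axes, zero at the start; "wrist_torque": the same for the moment, N m; "gripper_width": finger opening in m.
Only numpy, scipy, OpenCV 4.12 (cv2) and the standard library are available. Lean on these libraries where they do the work, as an engineer would, in place of code of your own. Each camera call takes 0.05 s, during which the arm holds its last target. There are 200 camera calls.

### The job

The axle sorter on the bench is set to one of its two lanes: press down the raised end of its rocker bar so that the seesaw gate tips over to the other lane and stays there. Then push the two wheel-and-axle sets waiting on the raised feed shelf along it into the drop slot, so that both roll down into that other lane. Only push with the fingers: lift or carry nothing, and leave the slot car, the jar and the screwdriver alone.

Things in the scene. Friction and masses are not known exactly. Their poses are not given: they have to be found in the camera images.
- sorter: Aluminium sorting stand fixed to the bench, 410 mm long (its y), 116 mm wide (its x), 139 mm high; the rocker bar overhangs 108 mm from its middle on the robot's side. Origin: middle of its underside, on the bench; z up, x away from the robot at yaw 0, y to the left. All x, y offsets below are in this frame, heights are above the bench.
- shelf (a point): Middle of the level feed shelf, rail tops 100 mm high, above the gate's left half (x = 0, y = 71 mm). It runs from y = 17 mm (edge of the drop slot) to y = 125 mm (open end, free to reach past). Two flat rails, 72 mm wide over all between side rims 12 mm high, with an open groove 32 mm wide between them, in which fingertips may dip 8 mm. The sets stay where they stand until pushed.
- slot (a point): Middle of the drop slot, at shelf height (x = 0, y = -2 mm). The slot spans y = -21 to 17 mm, right of the shelf, open downward onto the gate's middle. Its far wall (y = -21 mm) and its cheeks (x = +-37 mm) rise to 139 mm.
- lane_left (a point): Middle of the left lane's floor (y = 136 mm, 23 mm high). The open lane, 78 mm wide inside, slopes down from y = 72 mm (floor 38 mm high) to an end stop at y = 200 mm (floor 10 mm high, stop 44 mm).
- lane_right (a point): The same on the right lane, mirrored (y = -136 mm, end stop at y = -200 mm).
- gate (a joint): Tilt of the plywood seesaw gate, a 140 mm trough under the slot, pivoted at x = 0, y = 0, 55 mm high, about the stand's x; -0.22 to 0.22 rad. Positive: left end up, leads to the right lane (-y); negative: right end up, leads to the left lane (+y). Top-heavy: it rests at either stop and falls over by itself once past the middle. Starts at either stop; 1 to 2 N on a pad tips it.
- pad_left (a point): Middle of the upper face of the rubber pad (40 x 40 mm) on the left end of the gate's rocker bar. The bar runs along y on the robot's side of the gate at x = -88 mm and tips with it. Pad 126 mm high and y = 54 mm when raised, 97 mm high and y = 79 mm when down; press it at about y = 66 mm.
- pad_right (a point): The same on the right end: 126 mm high and y = -54 mm when raised, 97 mm high and y = -79 mm when down; press at about y = -66 mm.
- axle_front: Slot-car axle set, 25 g: two black hard tyres, 26 mm diameter, 14 mm wide, on a 6 mm axle, 66 mm overall, a brass collar (16 mm diameter, 12 mm long) mid-axle, 12 mm free on each side of it. Origin: middle of the axle; its x along the axle, which lies along the stand's x; y and z turn as it rolls. On the shelf nearer the slot, centre 113 mm high, y 34 to 42 mm.
- axle_rear: An equal set behind it on the shelf, further left, y 70 to 98 mm. Pushed on its collar towards the slot it rolls along and pushes the other before it; push with the tips below axle height (down to just in the groove), so that they do not ride up on it.
- slot_car: Bystander: loose orange slot car 144 mm long (along its x), 64 mm wide, 37 mm high; origin under its middle.
- jar: Bystander: loose jar, 48 mm diameter, 55 mm high; origin under its middle.
- screwdriver: Bystander: loose screwdriver, 150 mm long, lying along its x.
There are look-alikes about, which are no part of the job. Leave any orange, pink or white look-alike of the axle_rear alone.

How it is judged:
By the outcome, as a careful person would: the job done as asked, in the order asked, and still so for the second after the job is handed in, with the robot touching nothing.
It also fails if it takes over 42 s, if anything falls off the work surface, if the arm or the gripper's body presses on something with over 40 N, if the wrist force passes 120 N, or if a joint passes its speed limit or range.

## Working session

There is one attempt and no reset: what is moved stays moved. The work goes in short steps, Python scripts to look and compute and a tool call to move; the robot and the scene stay as the last step left them, time stands still between calls to the robot, and variables do not carry over. Pictures are saved under pics/ and viewed, about 8 in all and at most 12, crops included, and the job is handed in when it is done.

Besides the shell and the picture viewer there is one more tool, called after "Emit:" as a command line: name --pt "numbers of a row" for each row, then --argument value for the rest. play_rows: Moves the arm, as the interface text tells. Its arguments: {"type":"object","properties":{"plan":{"type":"array","items":{"type":"array","items":{"type":"number"}}},"force":{"type":"number"}},"required":["plan"]}

```bash
mkdir -p pics
cat > h.py <<'E'
import numpy as np, cv2
from station import arm, grab_frame, get_calibration, models
def ray(cam,uv,z):
    c=get_calibration(cam);K=np.array(c["mtx"]);R=np.array(c["rotation"]);o=np.array(c["origin"])
    d=R@np.linalg.inv(K)@np.array([uv[0],uv[1],1.]);return o+d*(z-o[2])/d[2]
def proj(cam,p):
    c=get_calibration(cam);K=np.array(c["mtx"]);R=np.array(c["rotation"]);o=np.array(c["origin"])
    v=K@(R.T@(np.array(p)-o));return v[:2]/v[2]
E
python3 - <<'E'
from h import *
ims=[]
for c in("scene","top"):
    im=grab_frame(c);cv2.imwrite(f"pics/{c}0.png",im[:,:,::-1])
    print(c,np.round(get_calibration(c)["origin"],3))
    for n,z in(("sorter",0),("shelf",.1),("slot",.1),("lane_left",.023),("lane_right",.023),("pad_left",.11),("pad_right",.11),("axle_front",.113),("axle_rear",.113),("slot_car",0),("jar",0),("screwdriver",.01)):
        print(n,[(np.round(r["xy"]).tolist(),round(r["score"],2),np.round(ray(c,r["xy"],z)[:2],3).tolist()) for r in models.spot_point(n,c)[:4]])
print(arm.state())
E
```

```text
scene [0.84  0.403 0.846]Traceback (most recent call last):
  File "<stdin>", line 7, in <module>
  File "h.py", line 5, in ray
    d=R@np.linalg.inv(K)@np.array([uv[0],uv[1],1.]);return o+d*(z-o[2])/d[2]
                                                                        ~^^^
IndexError: invalid index to scalar variable.
```

```bash
sed -i 's/R=np.array(c\["rotation"\])/R=rot(c["rotation"])/' h.py
cat >> h.py <<'E'
from scipy.spatial.transform import Rotation
def rot(r): return Rotation.from_euler("xyz",r).as_matrix() if np.ndim(r)==1 else np.array(r)
E
python3 - <<'E'
from h import *
for c in("scene","top"):
    im=grab_frame(c);cv2.imwrite(f"pics/{c}0.png",im[:,:,::-1])
    k=get_calibration(c);print(c,k)
    r=k["rotation"]
    if np.ndim(r)==1 and len(r)==3: print("euler z",rot(r)[:,2],"rotvec z",Rotation.from_rotvec(r).as_matrix()[:,2])
    for n,z in(("sorter",0),("shelf",.1),("slot",.1),("lane_left",.023),("lane_right",.023),("pad_left",.11),("pad_right",.11),("axle_front",.113),("axle_rear",.113),("slot_car",0),("jar",0),("screwdriver",.01)):
        print(n,[(np.round(r["xy"]).tolist(),round(r["score"],2),np.round(ray(c,r["xy"],z)[:2],3).tolist()) for r in models.spot_point(n,c)[:4]])
print(arm.state())
E
```

```text
scene {'mtx': array([[418.85360841,   0.        , 281.06740333],
       [  0.        , 418.85360841, 207.05192821],
       [  0.        ,   0.        ,   1.        ]]), 'origin': array([0.84010756, 0.40276457, 0.84576208]), 'rotation': array([-2.61533399, -0.01580594,  2.5819912 ])}
euler z [-0.27822821 -0.41842909 -0.86458439] rotvec z [-0.92821442 -0.36756785  0.05754889]
sorter [([297.0, 223.0], 0.67, [0.56, 0.049])]
shelf [([317.0, 225.0], 0.9, [0.561, 0.116])]
slot [([298.0, 200.0], 0.88, [0.562, 0.047])]
lane_left [([336.0, 263.0], 0.57, [0.548, 0.182])]
lane_right [([259.0, 177.0], 0.93, [0.576, -0.092]), ([310.0, 209.0], 0.23, [0.523, 0.043])]
pad_left [([352.0, 208.0], 0.72, [0.481, 0.125])]
pad_right [([316.0, 156.0], 0.83, [0.47, -0.022])]
axle_front [([310.0, 208.0], 0.88, [0.556, 0.081])]
axle_rear [([245.0, 329.0], 0.9, [0.787, 0.223]), ([308.0, 349.0], 0.82, [0.712, 0.308]), ([201.0, 233.0], 0.72, [0.769, 0.016]), ([378.0, 321.0], 0.66, [0.582, 0.333])]
slot_car [([411.0, 260.0], 0.97, [0.396, 0.254]), ([308.0, 213.0], 0.35, [0.523, 0.039])]
jar [([265.0, 283.0], 0.77,
[... 1285 characters left out ...]
r [([372.0, 272.0], 0.71, [0.449, -0.194])]
{'t': 1.4, 'q': array([ 1.25441191e+00,  2.99874177e-01,  1.52103479e+00,  1.39306751e-05,
        1.32068620e+00, -6.66327708e-02]), 'qvel': array([ 0.00067182, -0.00119898, -0.0001878 , -0.00066228,  0.00029743,
        0.00128321]), 'tau': array([-4.39887654e-04, -5.43362331e+01, -3.61972511e+01, -8.16816737e-05,
        7.67506208e-04,  7.14334789e-06]), 'position': array([0.13595092, 0.53291218, 0.24828002]), 'orientation': array([-3.14159105e+00, -1.36343080e-05,  2.89183756e+00]), 'wrist_force': array([-0.52185166, -0.89942742, -0.21174649]), 'wrist_torque': array([ 0.01192954,  0.05760714, -0.00839442]), 'gripper_width': 0.0852001042097876}
```

View pics/scene0.png

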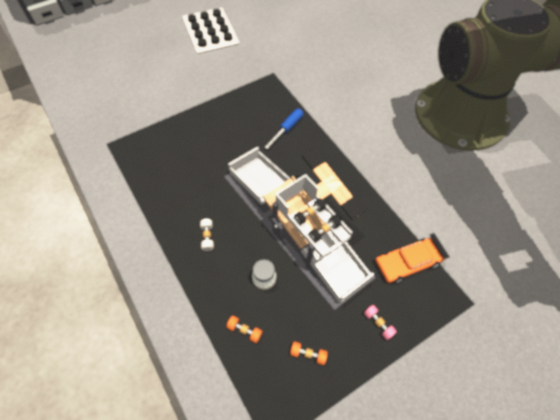

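View pics/top0.png

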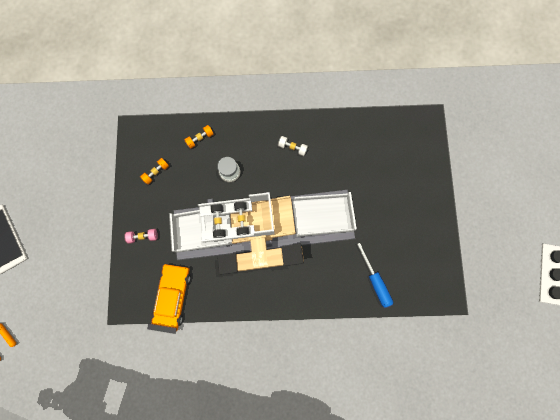

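```bash
cat >> h.py <<'E'
def S2W(p,pose):
    x,y,a=pose;return np.array([x+p[0]*np.cos(a)-p[1]*np.sin(a),y+p[0]*np.sin(a)+p[1]*np.cos(a),p[2]])
E
python3 - <<'E'
from h import *
from scipy.optimize import least_squares
P={"shelf":(0,.071,.1),"slot":(0,-.002,.1),"lane_left":(0,.136,.023),"lane_right":(0,-.136,.023)}
obs=[("scene","shelf",317,225),("scene","slot",298,200),("scene","lane_left",336,263),("scene","lane_right",259,177),("top","shelf",225,221),("top","slot",264,215),("top","lane_left",204,228),("top","lane_right",319,214)]
f=lambda q:np.concatenate([proj(c,S2W(P[n],q))-(u,v) for c,n,u,v in obs])
r=least_squares(f,[.566,.046,.096],loss="soft_l1",x_scale=[.01,.01,.01]);print(r.x,np.round(f(r.x),1))
for c,(x0,y0,x1,y1) in (("scene",(215,130,385,310)),("top",(155,185,365,285))):
    im=cv2.imread(f"pics/{c}0.png")[y0:y1,x0:x1];s=4 if c=="top" else 3.3
    im=cv2.resize(im,None,fx=s,fy=s,interpolation=cv2.INTER_CUBIC)
    pts=[(sx*.058,sy*.205,0) for sx in(1,-1) for sy in(1,-1)]+[(x,-.021,.139) for x in(.037,-.037)]+[(-.088,.054,.126),(-.088,.079,.097),(-.088,-.054,.126),(-.088,-.079,.097)]
    for p in pts:
        u=(proj(c,S2W(p,r.x))-(x0,y0)+.5)*s
        cv2.circle(im,tuple(int(v) for v in u),4,(0,0,255) if p[2]<.12 else (0,255,0) if p[2]>.13 else (255,0,255),1)
    cv2.imwrite(f"pics/{c}1.png",im)
E
```

```text
[0.56611213 0.04549064 0.09849885] [ 0.9  0.1 -2.7  0.3 -1.5  0.7 -0.6  1.4  2.  -0.2 -2.1  1.3 -0.5  2.3
  3.4  1. ]
```

View pics/scene1.png

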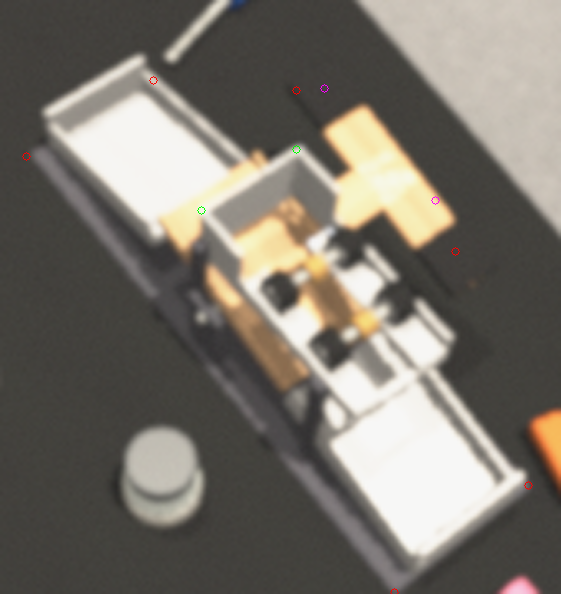

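View pics/top1.png

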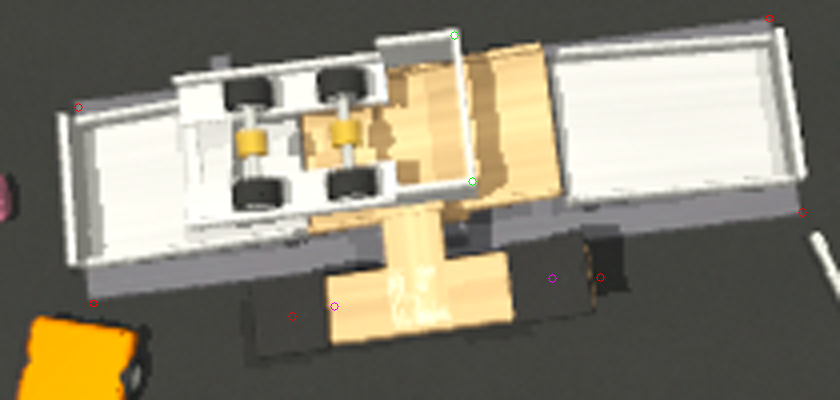

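Emit:
play_rows --pt "0 0 0 0 0 -1 0" --pt "0 0 0 0 0 -1 0" --pt "0 0 0 0 0 -1 0" --pt "0 0 0 0 0 -1 0" --pt "-0.456 -0.927 0 0 0 0 0" --pt "-0.456 -0.927 0 0 0 0 0" --pt "-0.456 -0.927 0 0 0 0 0" --pt "-0.456 -0.927 0 0 0 0 0" --pt "-0.456 -0.927 0 0 0 0 0" --pt "-0.456 -0.927 0 0 0 0 0" --pt "-0.456 -0.927 0 0 0 0 0" --pt "-0.456 -0.927 0 0 0 0 0" --pt "-0.456 -0.927 0 0 0 0 0" --pt "-0.456 -0.927 0 0 0 0 0" --pt "-0.456 -0.927 0 0 0 0 0" --pt "-0.456 -0.927 0 0 0 0 0" --pt "-0.456 -0.927 0 0 0 0 0" --pt "-0.456 -0.927 0 0 0 0 0" --pt "-0.456 -0.927 0 0 0 0 0" --pt "-0.456 -0.927 0 0 0 0 0"

```text
t: 3.9
position: [0.4858, -0.0298, 0.2484]
orientation: [-3.142, 0.0, -3.042]
wrist_force: [0.2, 0.8, 0.7]
gripper_width: 0.0001
```

Emit:
play_rows --pt "0 0 0.8 0 0 0 0" --pt "0 0 0.8 0 0 0 0" --pt "0 0 0.5 0 0 0 0" --pt "0 0 0.2 0 0 0 0" --pt "0 0 0.1 0 0 0 0" --pt "0 0 0 0 0 0 0"

```text
t: 4.65
position: [0.4854, -0.0285, 0.1528]
orientation: [-3.141, 0.001, -3.042]
wrist_force: [0.1, -0.2, -0.1]
gripper_width: -0.0004
```

Run:
```python
from h import *
for c,(x0,y0,x1,y1) in (("scene",(215,110,385,310)),):
    im=grab_frame(c)[:,:,::-1][y0:y1,x0:x1]
    cv2.imwrite(f"pics/{c}2.png",cv2.resize(im,None,fx=3,fy=3,interpolation=cv2.INTER_CUBIC))
s=arm.state();print(s["t"],s["position"],s["wrist_force"])
```

```text
4.7 [ 0.48542041 -0.02855079  0.1528979 ] [-0.33137875 -0.57540434 -0.53255273]
```

View pics/scene2.png

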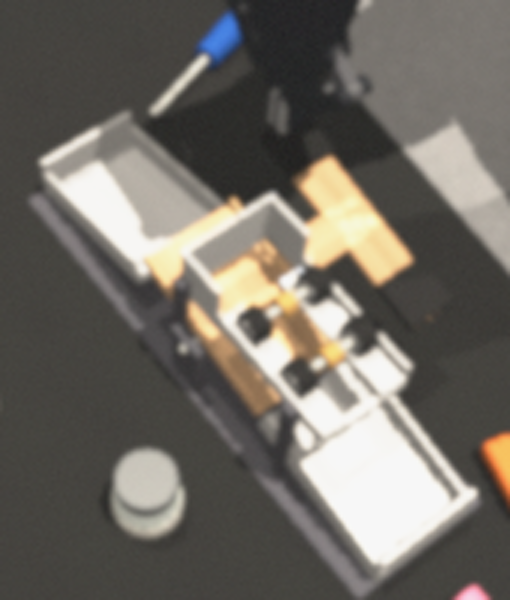

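The closed fingers hang above the raised right pad (crop pixel about 275,120); the two wheel sets are untouched. Next I press.

Emit:
play_rows --pt "0 0 0.1 0 0 0 0" --pt "0 0 0.1 0 0 0 0" --pt "0 0 0.1 0 0 0 0"

```text
t: 5.08
position: [0.4852, -0.0285, 0.14]
orientation: [-3.142, 0.0, -3.042]
wrist_force: [-0.4, -0.5, 0.6]
gripper_width: 0.0001
```

Emit:
play_rows --pt "0 0 0.1 0 0 0 0" --pt "0 0 0.1 0 0 0 0" --pt "0 0 0.1 0 0 0 0" --pt "0 0 0.1 0 0 0 0" --pt "0 0 0.1 0 0 0 0"

```text
t: 5.7
position: [0.4851, -0.0285, 0.12]
orientation: [3.142, -0.0, -3.042]
wrist_force: [0.1, 0.2, -0.0]
gripper_width: 0.0003
```

Emit:
play_rows --pt "0 0 -0.5 0 0 0 0" --pt "0 0 -1 0 0 0 0" --pt "0 0 -0.9 0 0 0 0" --pt "0 0.5 0 0 0 0 0" --pt "0 1 0 0 0 0 0" --pt "0 1 0 0 0 0 0" --pt "0 1 0 0 0 0 0" --pt "0 1 0 0 0 0 0" --pt "0 0.9 0 0 0 0 0"

```text
t: 6.82
position: [0.4635, 0.1878, 0.2162]
orientation: [3.142, 0.0, -3.042]
wrist_force: [-0.0, 0.1, 0.1]
gripper_width: 0.0002
```

Run:
```python
from h import *
pose=(0.5661,0.0455,0.0985)
out=[]
for c,(x0,y0,x1,y1) in (("scene",(215,120,385,310)),("top",(155,185,365,285))):
    im=grab_frame(c)[:,:,::-1][y0:y1,x0:x1].copy();s=3
    im=cv2.resize(im,None,fx=s,fy=s,interpolation=cv2.INTER_CUBIC)
    cv2.imwrite(f"pics/{c}3.png",im)
for n in("axle_front","axle_rear"):
  for c in("scene","top"):
    for r in models.spot_point(n,c)[:5]:
        d=ray(c,r["xy"],.113)[:2]-pose[:2];a=pose[2]
        print(n,c,round(r["score"],2),"S mm",np.round(1e3*np.array([d[0]*np.cos(a)+d[1]*np.sin(a),-d[0]*np.sin(a)+d[1]*np.cos(a)])))
s=arm.state();print(s["t"],s["position"],s["wrist_force"])
for y in(.16,.13,.02):print(y,S2W((0,y,.1),pose))
```

```text
axle_front scene 0.62 S mm [ 2. 41.]
axle_front scene 0.31 S mm [-81. -64.]
axle_front top 0.64 S mm [-8. 39.]
axle_front top 0.34 S mm [101.  54.]
axle_rear scene 0.88 S mm [239. 157.]
axle_rear scene 0.87 S mm [ 42. 284.]
axle_rear scene 0.8 S mm [175. 249.]
axle_rear scene 0.76 S mm [-0. 87.]
axle_rear scene 0.71 S mm [195. -46.]
axle_rear top 0.75 S mm [184. 111.]
axle_rear top 0.7 S mm [-0. 87.]
axle_rear top 0.66 S mm [131. -89.]
axle_rear top 0.65 S mm [126. 217.]
7.125 [0.46383414 0.18576622 0.21616087] [ 0.62989568 -0.23122322 -0.20966502]
0.16 [0.55036547 0.20472445 0.1       ]
0.13 [0.5533157  0.17486986 0.1       ]
0.02 [0.56413318 0.06540306 0.1       ]
```

View pics/scene3.png

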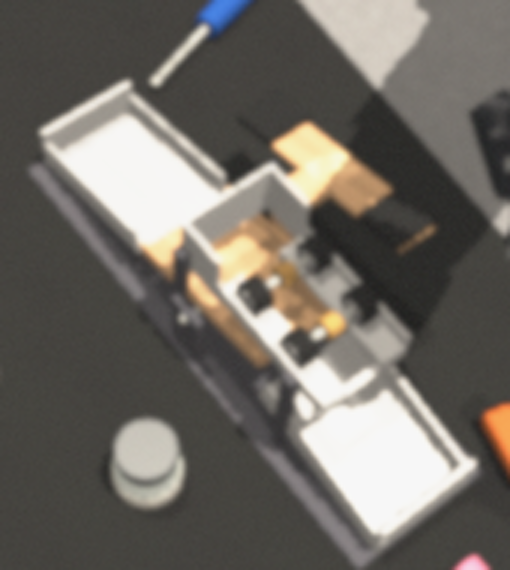

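The gate has tipped over: the left pad is now raised (crop about 410,230) and the gate slopes to the right lane. Both black sets still stand on the shelf at y of about 40 and 87 mm. Candidates for axle_rear: orange (245,329) and (308,349), white (201,233) and pink (378,321), all in the scene picture, and the black set on the shelf. I choose the black one. Next I go behind it.

Emit:
play_rows --pt "-0.7 0 0 0 0 0 0" --pt "-0.9 0.05 0 0 0 0 0" --pt "-0.6 0.05 0 0 0 0 0" --pt "0 0 0.5 0 0 0 0" --pt "0 0 0.9 0 0 0 0" --pt "0 0 0.8 0 0 0 0" --pt "0 0 0.35 0 0 0 0" --pt "0 0 0 0 0 0 0"

```text
t: 8.12
position: [0.551, 0.1985, 0.1141]
orientation: [-3.141, -0.001, -3.043]
wrist_force: [-0.1, 0.2, 0.1]
gripper_width: 0.0001
```

Run:
```python
from h import *
pose=(0.5661,0.0455,0.0985)
s=arm.state();p=s["position"];print(s["t"],p,s["wrist_force"])
d=p[:2]-pose[:2];a=pose[2];print("S",d[0]*np.cos(a)+d[1]*np.sin(a),-d[0]*np.sin(a)+d[1]*np.cos(a))
x0,y0=255,150
im=grab_frame("scene")[:,:,::-1][y0:y0+160,x0:x0+160].copy();k=4
im=cv2.resize(im,None,fx=k,fy=k,interpolation=cv2.INTER_CUBIC)[:600]
u=(proj("scene",p+[0,0,-.017])-(x0,y0)+.5)*k
cv2.circle(im,tuple(int(v) for v in u),5,(0,0,255),1);cv2.imwrite("pics/s4.png",im)
```

```text
8.125 [0.55101469 0.19854348 0.11411196] [-0.147847    0.24865512  0.13167512]
S 3.822779033102637e-05 0.1537851530612391
```

View pics/s4.png

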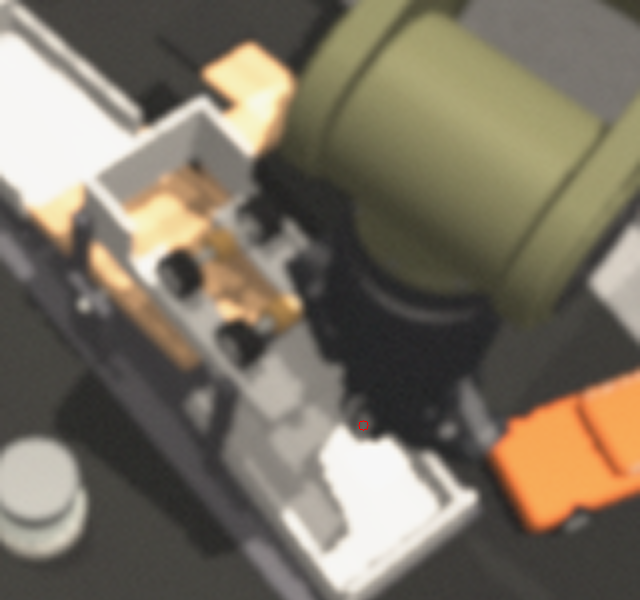

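The projected fingertip (red, 363,425) sits on the seen tip, past the shelf's open end and in line with the collars (about 290,312 and 225,245). I push in slowly.

Emit:
play_rows --pt "0 -0.25 0 0 0 0 0" --pt "0 -0.25 0 0 0 0 0" --pt "0 -0.25 0 0 0 0 0" --pt "0 -0.2 0 0 0 0 0" --pt "0 -0.15 0 0 0 0 0" --pt "0 -0.15 0 0 0 0 0" --pt "0 -0.15 0 0 0 0 0" --pt "0 -0.15 0 0 0 0 0" --pt "0 -0.15 0 0 0 0 0" --pt "0 -0.15 0 0 0 0 0" --pt "0 -0.15 0 0 0 0 0" --pt "0 -0.15 0 0 0 0 0" --pt "0 -0.15 0 0 0 0 0" --pt "0 -0.1 0 0 0 0 0" --pt "0 0 0 0 0 0 0" --pt "0 0 0 0 0 0 0" --pt "0 0 0 0 0 0 0" --pt "0 0 0 0 0 0 0"

```text
t: 10.42
position: [0.5604, 0.1037, 0.1143]
orientation: [3.142, -0.0, -3.042]
wrist_force: [-0.1, 0.1, -0.1]
gripper_width: -0.0003
```

Run:
```python
from h import *
pose=(0.5661,0.0455,0.0985)
s=arm.state();p=s["position"];print(s["t"],p,s["wrist_force"])
d=p[:2]-pose[:2];a=pose[2];print("S",d[0]*np.cos(a)+d[1]*np.sin(a),-d[0]*np.sin(a)+d[1]*np.cos(a))
A=cv2.resize(grab_frame("scene")[130:310,205:365,::-1],None,fx=3,fy=3,interpolation=cv2.INTER_CUBIC)
B=cv2.resize(grab_frame("top")[185:285,160:370,::-1],None,fx=1.5,fy=1.5,interpolation=cv2.INTER_CUBIC)
o=np.zeros((540,795,3),np.uint8);o[:A.shape[0],:A.shape[1]]=A;o[:B.shape[0],480:480+B.shape[1]]=B
cv2.imwrite("pics/s5.png",o)
```

```text
10.425 [0.5604267  0.10369809 0.11428815] [-0.12246073  0.13805534 -0.06490751]
S 7.744370502560816e-05 0.058473909043630395
```

View pics/s5.png

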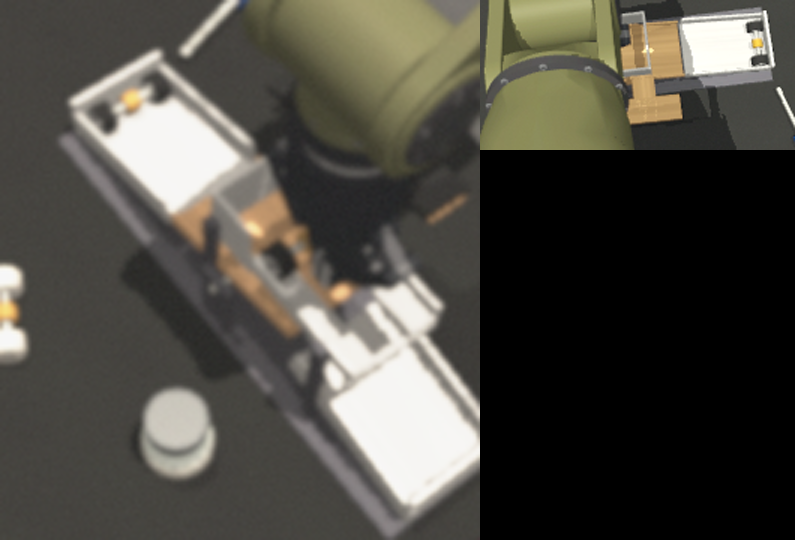

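The first set lies at the end stop of the right lane (crop 132,100); the rear set stands at the slot edge (tyre at 280,260). I push on by about 35 mm.

Emit:
play_rows --pt "0 -0.12 0 0 0 0 0" --pt "0 -0.15 0 0 0 0 0" --pt "0 -0.15 0 0 0 0 0" --pt "0 -0.15 0 0 0 0 0" --pt "0 -0.15 0 0 0 0 0" --pt "0 -0.12 0 0 0 0 0" --pt "0 0 0 0 0 0 0" --pt "0 0 0 0 0 0 0" --pt "0 0 0 0 0 0 0" --pt "0 0 0 0 0 0 0" --pt "0 0 0 0 0 0 0" --pt "0 0 0 0 0 0 0"

```text
t: 12.02
position: [0.5638, 0.0702, 0.1143]
orientation: [3.142, 0.0, -3.042]
wrist_force: [-0.2, 0.2, 0.3]
gripper_width: 0.0004
```

Emit:
play_rows --pt "0 0.5 0 0 0 0 0" --pt "0 0.9 0 0 0 0 0" --pt "0 1 0 0 0 0 0" --pt "0 1 0 0 0 0 0" --pt "0 0 -0.8 0 0 0 0" --pt "0 0 -1 0 0 0 0" --pt "0 0 -0.9 0 0 0 0" --pt "0.7 0.6 0 0 0 0 0" --pt "0.9 0.9 0 0 0 0 0" --pt "0.9 0.9 0 0 0 0 0" --pt "0.5 0.4 0 0 0 0 0" --pt "0 0 0 0 0 0 0"

```text
t: 13.52
position: [0.4183, 0.3066, 0.2226]
orientation: [3.141, 0.0, -3.039]
wrist_force: [1.0, -0.4, -0.3]
gripper_width: 0.0001
```

Run:
```python
from h import *
s=arm.state();print(s["t"],s["position"],s["wrist_force"],abs(s["qvel"]).max())
A=cv2.resize(grab_frame("scene")[110:310,205:375,::-1],None,fx=2.6,fy=2.6,interpolation=cv2.INTER_CUBIC)
B=cv2.resize(grab_frame("top")[180:290,160:370,::-1],None,fx=1.6,fy=1.6,interpolation=cv2.INTER_CUBIC)
o=np.zeros((540,795,3),np.uint8);o[:A.shape[0],:A.shape[1]]=A;o[:B.shape[0],450:450+B.shape[1]]=B
cv2.imwrite("pics/s6.png",o)
```

```text
13.525 [0.41831881 0.30657917 0.22256942] [ 0.95281763 -0.3906235  -0.34086482] 0.048234928932366215
```

View pics/s6.png

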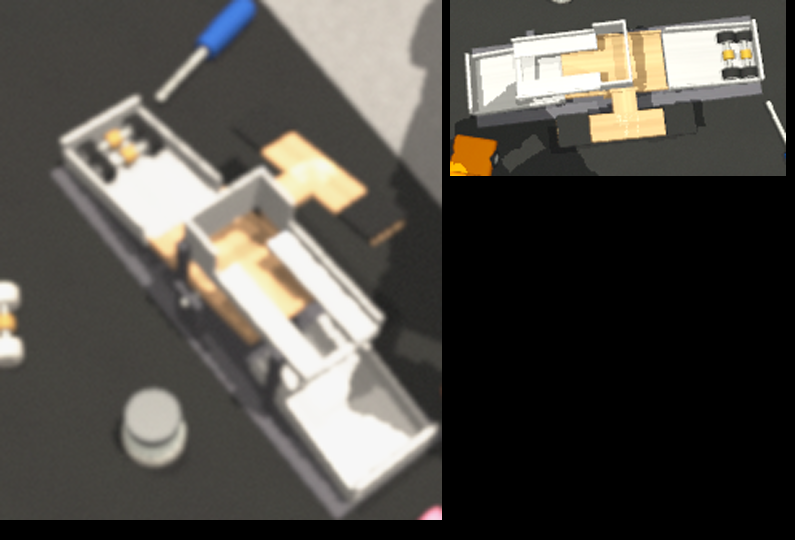

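Both black sets lie side by side at the right lane's end stop (crop about 115,137 and 130,153). The shelf and slot are empty, the gate still leads right, and the arm is clear.

```bash
python3 -c "
from station import arm
print(arm.sign_off())"
```

```text
the job is handed in; nothing more can be done
None
```

The job is done and handed in at about 13.5 s of the 42 s allowed.

**What I did:**
- The right pad was the raised one, so the gate led to the left lane. I pressed that pad with the closed fingers, and the gate tipped over to the right lane and stayed there.
- I then pushed the rear black set on its collar from the shelf's open end. This sent the front set into the slot first, then the rear set.

**Last checks:** the final scene and top pictures show:
- both sets resting at the right lane's end stop;
- the shelf and slot empty, with the gate still leading right;
- the screwdriver and jar where they were. The slot car is only partly in the final picture, but the arm never went down near it.

The arm had backed off and was touching nothing. The wrist force read 1 N or less at the end of every move, so the press on the pad never showed as a force. I confirmed that the gate had tipped from the picture instead. No check failed.

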